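Hold a cabinet corner square with a try square

TASK

Pick up the try square and stand it on the base rail of the cabinet corner, then press it into the corner so that its stock lies flat on the rail and the full outer edge of its blade touches the inward-leaning post, bringing the post upright. Finish while still gripping the square and pressing it firmly down on the rail and against the post: do not let go, as the joint springs back. Leave the other things on the bench where they are.

Things in the scene. Friction and masses are not known exactly. Their poses are not given: they have to be found in the camera images.
- square_grip (a point): Grip point of the try square, in its dark wooden stock, a bar 160 mm long (y), 22 mm thick (x), 30 mm high (z) standing on the bench. The point is midway in thickness and height, 15 mm above the underside, 100 mm from the blade end (+y), 60 mm from the other end. z is up.
- square_heel (a point): Outer lower corner of the try square: the underside of the stock, at its blade end, midway in its thickness. Same axes as the grip point.
- square: The try square (loose, about 0.14 kg); origin on the underside of the stock, 15 mm below the grip point, same axes. At the +y end of the stock an aluminium blade, 4 mm thick (x), 30 mm wide (y), rises to 100 mm above the underside; its outer edge is flush with the stock's end, 100 mm from the grip point along +y.
- plate: Base rail of the cabinet corner: fixed wooden board 100 mm (x) by 290 mm (y), 20 mm thick, flat on the bench; origin under its centre, top 20 mm above the bench. Four wooden blocks 18 mm high stand along its long sides, out to 100 mm from its centre line.
- corner (a point): The inside corner: where the post's inner face meets the rail's top, midway in their width. Axes as the rail: y along the rail towards the post, z up. The square belongs on the -y side, its heel here and its y axis along this y, within 20 mm of mid-width.
- post_foot (a point): The post: wooden, 60 mm wide (x), 25 mm thick (y, outwards from the inner face), 120 mm tall (z), standing on the rail; this point is at the foot of its inner face, in the corner. Leans inwards over the rail at the start.
- stud (a joint): Lean of the post about the corner line, rad: 0 is square to the rail, positive leans inwards over the rail (to -y of the corner). Starts at 0.09 to 0.14. Sprung inwards with friction: 3 to 4 N at the height of the blade's top pushes it square; let go, it springs back part of the way. Its foot does not give.
- offcut: loose pale softwood offcut 50 x 100 x 25 mm, a bystander; origin under its centre
- screwdriver: loose screwdriver with black handle, lying, about 200 mm long, a bystander
- tape: loose grey roll 84 mm across, 24 mm high, lying flat, a bystander; origin under its centre
- jar: loose small glass jar with steel cap, 56 mm across, 60 mm high, a bystander; origin under its centre
- glue: loose white glue bottle, 48 mm across, 120 mm high, a bystander; origin under its centre
- mug: loose white mug, 76 mm across, 85 mm high, a bystander; origin under its centre
- wrench: loose steel wrench, lying, a bystander
Mind the look-alikes: they are no part of the job. Of the things that look like the square, take the one that is farthest from the robot's base at the start.

How it is judged:
By the outcome, as a careful person would: the job done as asked, in the order asked, and still so for the second after the job is handed in, while the arm keeps its last pose, push and grip.
It also fails if it takes over 46 s, if anything falls off the work surface, if the arm or the gripper's body presses on something with over 40 N, if the wrist force passes 120 N, or if a joint passes its speed limit or range.

ROBOT

A 7-joint arm with a two-finger parallel gripper is mounted at the origin on the work surface. World frame = base frame: x ahead of the robot, y to its left, z up, the work surface at z = 0. Lengths are in m, angles in degrees, forces in N, time in s.
With the tool pointing down it reaches from about 0.4 to 0.75 m from the base axis. Payload 19.5 kg.
Tool frame: the origin (TCP) lies at the very end of the fingers, on their centre line; the grasp point (between the pads) lies 19 mm behind it (env.tcp_to_grasp is the distance from the TCP to the grasp point, in m); z points along the fingers, y is the direction in which the jaws open and shut (so a half turn about z gives the same grasp; the last joint's range is limited). The gripper opens to 85 mm and grips with 20 to 120 N. Pads are 22 mm wide; open, the fingers measure 114 mm over their backs; the gripper's body (76 mm by 85 mm) begins 54 mm behind the grasp point. The pads swing forward as they close: fully open they stand 13 mm farther back than shut.
Start: joints at [-69.139, 40.479, -1.581, 85.061, 1.261, 54.483, -4.326], TCP at [0.227, 0.528, 0.231] pointing down, gripper open.
Joint ranges: [-155.06, 155.06], [-18.47, 123.98], [-90, 86.84], [0, 140.48], [-83.41, 263.41], [0, 116], [-161.91, 161.91]. Speed limits (degrees/s): [108.29, 108.29, 147.25, 147.25, 172.46, 172.46, 172.46].

INTERFACE

Orientations are given as a 3x3 rotation matrix whose columns are the frame's x, y, z axes.
In Python, from workcell import telemetry, cams, close_job, env gives the robot as it stands. The module is installed in compiled form; this text tells all that it offers.
- The arm moves only by the tool send_rows, never from a script. Its argument "motion" is a list of rows, each a list of 3 entries, a list of its own where there are three numbers: the shift along the tool's x, y, z in cm, then the turn, a rotation vector about the tool's x, y, z in rad, then the opening, from 0 (shut) to 1 (fully open). In form: [[[x, y, z], [ax, ay, az], claw], ...]. A call has 1 to 8 rows; each row is the pose to reach, as a shift and turn from the pose commanded when the call began, along the tool's axes at that moment; what a row does not reach only later rows make up. A row lasts 1/8 s, in which the tool goes at most 62.5 mm and 10.7 degrees, less where a joint would pass 70% of its speed; a pose out of reach is approached as far as the arm can. A call with a gripper value outside its range is refused whole. The fingers move at their own pace and stop on an object; "force" is the grip in N (left out, the last holds). Time passes only in rows, so rows that repeat a pose let the fingers close. It gives the time, the measured TCP pose, the force and the opening at its end, in the units of the state.
- telemetry.state(): the state, without advancing time (a new reading comes with each control period).
- cams.camera(name): name is "scene" or "top" or "wrist"; returns the picture (480x640x3 uint8, red, green, blue); there is no depth.
- cams.camera_info(name): a dict with "vertical_fov" (degrees; the focal length in pixels is half the picture's height over the tangent of half this angle, whatever the lens; pixels are square), "cx", "cy" (the principal point, pixels), "D" ([k1, k2, p1, p2, k3] as OpenCV has them; the pictures are not rectified), "R" (3x3) and "t" (3): a world point X has camera coordinates R X + t. Camera axes: x right, y down, z forward; pixel columns grow to the right and rows downward; lengths in m; the calibration is good to about 2 mm. A picture is of the moment at which its call begins: read the wrist's pose just before it. camera_info takes no time and is no camera call; for the wrist camera it gives the pose at the moment of the call.
- close_job(): hands the job in, once; it reports no verdict.
Trained networks look in the newest picture that a camera, given by its name, has taken for a name from the list of things; names that differ only in an ending like _2 or _b are one class to them, and where a whole thing is asked for, a point or a joint stands for the part that bears it (a point fixed in the world has none). Each returns a list of dicts, best first, with "p" (0 to 1); they miss things now and then, are a little off and sometimes report something else, mostly with a low value. They report only what shows in the picture. A call takes as long as a camera call. They do not tell look-alikes from the thing itself.
- cams.find_in(label, camera): "centre" ([column, row] as shares, 0 to 1, of the picture: columns of its width, rows of its height, amid what is visible of it).
The state is a dict: "time_s": time; "joints": joint angles; "qd": joint speeds; "effort": joint torques, N m; "eef_pos": TCP position; "tool_rot": TCP orientation; "contact_force": force on the tool from outside, world axes, zero at the start; "moment": the same for the moment, N m; "grip_width": opening from 0.0 (shut) to 1.0 (fully open).
Only numpy, scipy, OpenCV 4.12 (cv2) and the standard library are available. Lean on these libraries where they do the work, as an engineer would, in place of code of your own. Each camera call takes 0.05 s, during which the arm holds its last target.

## Working session

There is one attempt and no reset: what is moved stays moved. The work goes in short steps, Python scripts to look and compute and a tool call to move; the robot and the scene stay as the last step left them, time stands still between calls to the robot, and variables do not carry over. Pictures are saved under pics/ and viewed, and the job is handed in when it is done.

Besides the shell and the picture viewer there is one more tool, called after "Emit:" in YAML: its name, and indented under it one key for each argument. send_rows: Moves the arm, as the interface text tells. Its arguments: {"type":"object","properties":{"motion":{"type":"array"},"force":{"type":"number"}},"required":["motion"]}

```bash
mkdir -p pics; cat > h.py <<'E'
import numpy as np, cv2
from workcell import telemetry, cams, close_job, env
def snap(n,f):
    im=cams.camera(n); cv2.imwrite('pics/'+f,im[:,:,::-1]); return im
def K(i):
    f=240/np.tan(np.radians(i['vertical_fov']/2)); return np.array([[f,0,i['cx']],[0,f,i['cy']],[0,0,1]])
def ray(i,px):
    px=np.array(px,float).reshape(-1,1,2)
    n=cv2.undistortPoints(px,K(i),np.array(i['D'],float)).reshape(-1,2)
    R=np.array(i['R']);t=np.array(i['t'])
    d=np.c_[n,np.ones(len(n))]@R
    return -R.T@t,d
def at_z(i,px,z):
    c,d=ray(i,px); s=(z-c[2])/d[:,2]; return c+s[:,None]*d
def proj(i,X):
    R=np.array(i['R']);t=np.array(i['t'],float)
    return cv2.projectPoints(np.array(X,float).reshape(-1,3),cv2.Rodrigues(R)[0],t,K(i),np.array(i['D'],float))[0].reshape(-1,2)
E
python3 - <<'E'
from h import *
for n in ['scene','top','wrist']:
    snap(n,n+'0.png'); i=cams.camera_info(n); print(n,i['vertical_fov'],i['D'],-np.array(i['R']).T@np.array(i['t']))
for n in ['scene','top']:
  for l in ['square','plate','post_foot']:
    for r in cams.find_in(l,n): print(n,l,r['p'],np.array(r['centre'])*[640,480])
s=telemetry.state();print({k:np.round(v,3) for k,v in s.items()})
print([a for a in dir(env) if a[0]!='_'])
E
```

```text
scene 53.088053491953616 [-0.06874162  0.          0.          0.          0.        ] [0.95584148 0.61436767 0.80686749]
top 56.13322740161548 [-0.08318051  0.          0.          0.          0.        ] [0.3356459  0.00571914 1.06674587]
wrist 62.658695810674104 [0.00930129 0.         0.         0.         0.        ] [0.15511766 0.56071679 0.3733119 ]
scene square 0.86 [342.912 140.688]
scene square 0.83 [330.496 188.688]
scene square 0.56 [271.296 186.192]
scene square 0.5 [396.288 293.616]
scene square 0.31 [301.376 160.704]
scene plate 0.6 [379.392 290.688]
scene post_foot 0.94 [396.992 297.696]
top square 0.95 [438.208 359.904]
top square 0.81 [404.288 238.416]
top square 0.72 [362.304 292.416]
top plate 0.75 [245.568 255.888]
top post_foot 0.57 [200.832 240.72 ]
{'time_s': np.float64(0.45), 'joints': array([-69.137,  40.482,  -1.581,  85.063,   1.261,  54.483,  -4.325]), 'qd': array([ 0.047, -0.07 ,  0.063, -0.116,  0.041, -0.012,  0.006]), 'effort': array([-3.0000e-03, -8.8246e+01,  1.2330e+00, -2.3624e+01,  1.7000e-02,
        3.0000e-03,  0.0000e+00]), 'eef_pos': array([0.227, 0.528, 0.231]), 'tool_rot': array([[-0.919,  0.395, -0.   ],
       [ 0.395,  0.919, -0.   ],
       [-0.   , -0.   , -1.   ]]), 'contact_force': array([-0.59 , -1.196, -0.153]), 'moment': array([-0.025,  0.001,  0.003]), 'grip_width': np.float64(1.001)}
['Unreachable', 'tcp_to_grasp']
```

View pics/scene0.png

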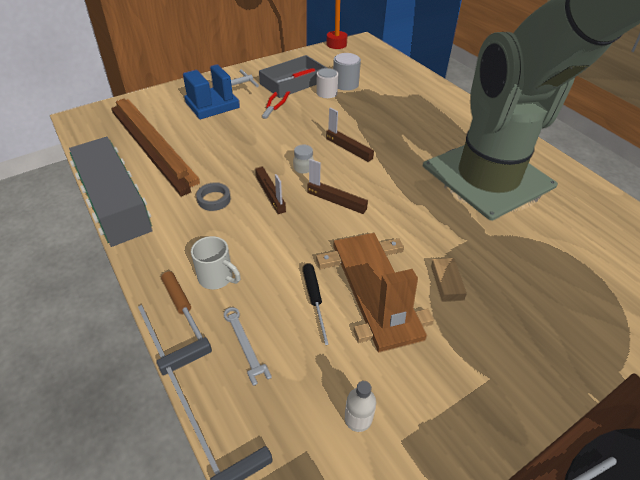

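View pics/top0.png

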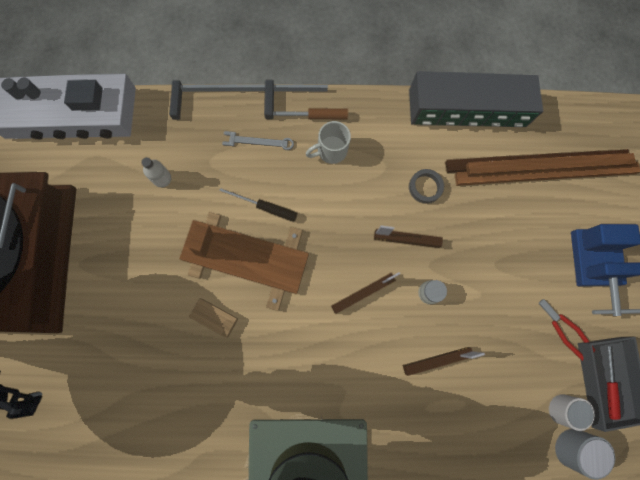

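```bash
python3 - <<'E'
from h import *
t=cv2.imread('pics/top0.png');s=cv2.imread('pics/scene0.png')
a=cv2.resize(t[215:265,360:460],None,fx=8,fy=8,interpolation=cv2.INTER_CUBIC)
cv2.imwrite('pics/ta.png',a)
cv2.imwrite('pics/tp.png',cv2.resize(t[205:315,170:320],None,fx=5.3,fy=5.3,interpolation=cv2.INTER_CUBIC))
cv2.imwrite('pics/sa.png',cv2.resize(s[155:225,240:340],None,fx=8,fy=8,interpolation=cv2.INTER_CUBIC))
cv2.imwrite('pics/sp.png',cv2.resize(s[220:360,305:475],None,fx=4.2,fy=4.2,interpolation=cv2.INTER_CUBIC))
i=cams.camera_info('top')
print(at_z(i,[[404,238],[362,292],[438,360]],.03))
E
```

```text
[[ 0.54380218 -0.22755972  0.03      ]
 [ 0.41696666 -0.12463589  0.03      ]
 [ 0.26176256 -0.29449281  0.03      ]]
```

View pics/ta.png

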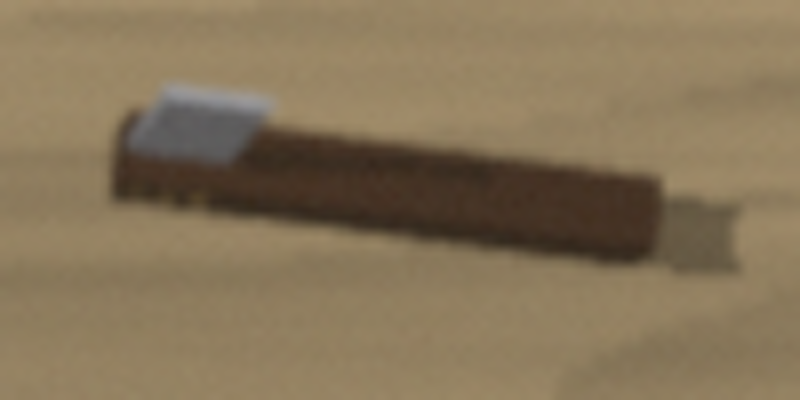

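View pics/tp.png

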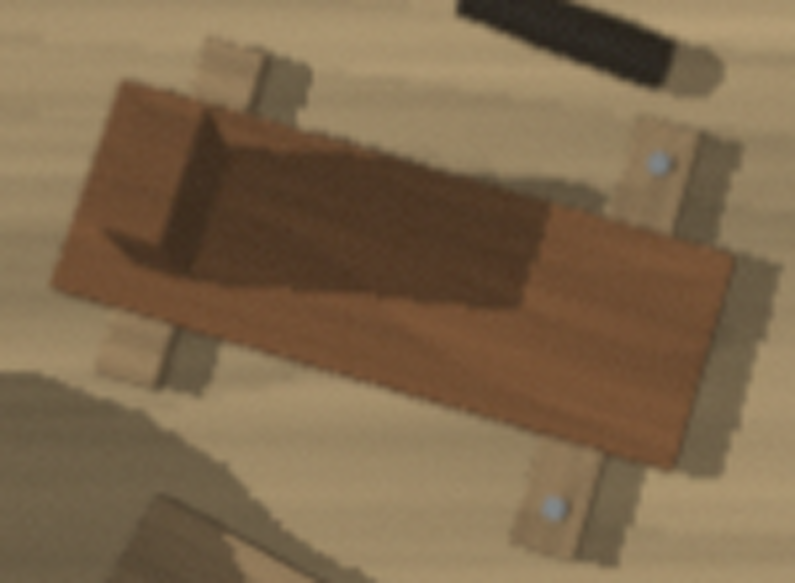

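View pics/sa.png

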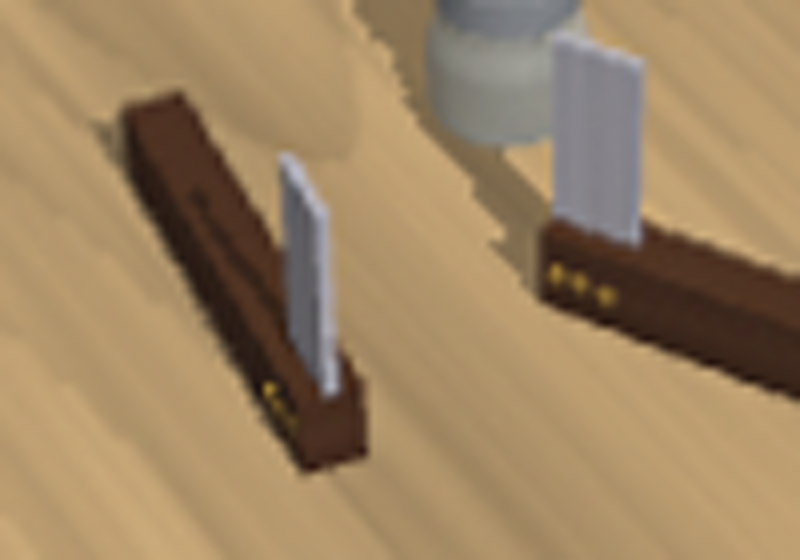

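View pics/sp.png

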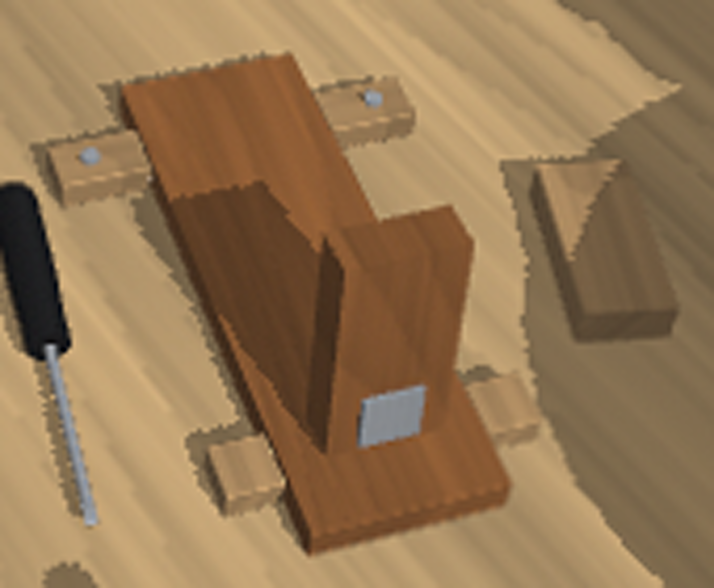

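```bash
cat > fit.py <<'E'
from h import *
from scipy.optimize import least_squares
T=cams.camera_info('top');S=cams.camera_info('scene')
def up(p,f,o): return (np.array(p,float)+.5)/f-.5+o
def W(p,X):
    c,s=np.cos(p[2]),np.sin(p[2]);X=np.array(X,float)
    return np.c_[p[0]+c*X[:,0]-s*X[:,1],p[1]+s*X[:,0]+c*X[:,1],X[:,2]]
def fit(obs,p0):
    f=lambda p:np.concatenate([(proj(i,W(p,X))-px).ravel() for i,X,px in obs])
    r=least_squares(f,p0); return r.x,r.fun.reshape(-1,2)
# square local (grip origin xy, z from underside). +y = blade end
h=.011
sq=[(T,[[h,-.06,.03],[h,.1,.03],[-h,.1,0],[-h,-.06,0],[0,.1,.1],[0,.07,.1]],up([[660,178],[128,112],[115,200],[645,262],[165,90],[272,99]],8,[360,215])),
    (S,[[h,.1,0],[-h,.1,0],[h,-.06,.03],[-h,-.06,.03],[0,.1,.1],[0,.07,.1]],up([[305,472],[367,455],[125,105],[183,92],[323,207],[287,155]],8,[240,155]))]
if __name__=='__main__':
    for o in (sq,sq[:1],sq[1:]):
        p,r=fit(o,[.54,-.22,0]);print('sq',p[:2].round(4),np.degrees(p[2]).round(2));print(r.round(1).tolist())
    rl=[(T,[[.05,.145,.02],[-.05,.145,.02],[-.05,-.145,.02],[.05,-.145,.02]],up([[122,80],[53,288],[675,468],[735,257]],5.3,[170,205])),
        (S,[[.05,.145,.02],[-.05,.145,.02],[-.05,-.145,.02],[.05,-.145,.02]],up([[308,540],[508,487],[290,53],[122,90]],4.2,[305,220]))]
    for o in (rl,rl[:1],rl[1:]):
        p,r=fit(o,[.5,.2,0]);print('rail',p[:2].round(4),np.degrees(p[2]).round(2));print(r.round(1).tolist())
    p,_=fit(rl,[.5,.2,0])
    # foot of post: inner face bottom left corner in scene (325,452) outer face? outer foot; top crop inner foot
    q=np.vstack([at_z(T,up([[190,272]],5.3,[170,205]),.02),at_z(S,up([[325,452],[460,418]],4.2,[305,220]),.02)])
    c,s=np.cos(p[2]),np.sin(p[2]); d=q[:,:2]-p[:2]
    print('local',np.c_[d@[c,s],d@[-s,c]].round(4))
E
python3 fit.py
```

```text
sq [ 0.5443 -0.2603] -7.26
[[0.8, -0.4], [0.8, -0.5], [-0.3, -0.0], [-1.6, 0.3], [0.6, 0.1], [0.6, 0.7], [-0.1, 0.6], [0.5, 0.3], [-0.5, 0.1], [0.1, -0.3], [0.2, 0.8], [-0.0, -0.1]]
sq [ 0.5446 -0.26  ] -7.08
[[0.6, -0.6], [0.6, -0.5], [-0.5, 0.0], [-1.7, 0.2], [0.4, 0.2], [0.5, 0.7]]
sq [ 0.5438 -0.2612] -7.48
[[-0.2, 0.3], [0.4, 0.0], [-0.4, -0.1], [0.2, -0.6], [0.1, 0.6], [-0.1, -0.3]]
rail [0.5046 0.1511] -16.4
[[-0.0, -1.1], [-0.9, -0.8], [-0.4, 0.2], [0.4, -0.8], [0.3, -0.9], [1.1, -0.5], [0.5, -0.1], [-0.6, -0.9]]
rail [0.5031 0.1506] -16.12
[[-0.0, -0.3], [-0.7, 0.2], [0.1, 0.6], [0.6, -0.5]]
rail [0.5061 0.1519] -16.56
[[-0.3, -0.2], [0.6, 0.3], [0.4, 0.3], [-0.8, -0.5]]
local [[-0.027   0.0859]
 [ 0.027   0.1048]
 [-0.0414  0.1042]]
```

Emit:
send_rows:
  motion:
    - [[-40,-24,0],[0,0,0.65],0.7]
    - [[-40,-24,0],[0,0,0.65],0.7]
    - [[-40,-24,0],[0,0,0.65],0.7]
    - [[-40,-24,0],[0,0,0.65],0.7]
    - [[-40,-24,0],[0,0,0.65],0.7]
    - [[-40,-24,0],[0,0,0.65],0.7]
    - [[-40,-24,0],[0,0,0.65],0.7]
    - [[-40,-24,0],[0,0,0.65],0.7]
  force: 100

```text
time_s: 1.45
eef_pos: [0.5012, 0.1466, 0.2313]
tool_rot: [[-0.489, 0.872, 0.001], [0.872, 0.489, -0.001], [-0.001, 0.0, -1.0]]
contact_force: [0.1, 0.9, 0.0]
grip_width: 0.702
```

```bash
cat >> h.py <<'E'
def togo(pos,ang):
    """shift (cm) & turn to tool pointing down, tool y at world angle ang(deg)"""
    from scipy.spatial.transform import Rotation as Ro
    s=telemetry.state();R=np.array(s['tool_rot']);p=np.array(s['eef_pos'])
    a=np.radians(ang);y=np.array([np.cos(a),np.sin(a),0]);z=np.array([0,0,-1.]);Rt=np.c_[np.cross(y,z),y,z]
    print('t',s['time_s'],'pos',p.round(4),'F',np.round(s['contact_force'],2),'w',round(float(s['grip_width']),3))
    print('shift cm',(R.T@(np.array(pos)-p)*100).round(2),'turn',Ro.from_matrix(R.T@Rt).as_rotvec().round(4))
E
python3 - <<'E'
from h import *
togo([.544,-.2605,.2],-7.3)
snap('wrist','w1.png')
E
```

```text
t 1.45 pos [0.5012 0.1466 0.2313] F [0.07 0.89 0.03] w 0.702
shift cm [-37.59 -16.2    3.17] turn [4.000e-04 1.000e-03 6.389e-01]
```

View pics/w1.png

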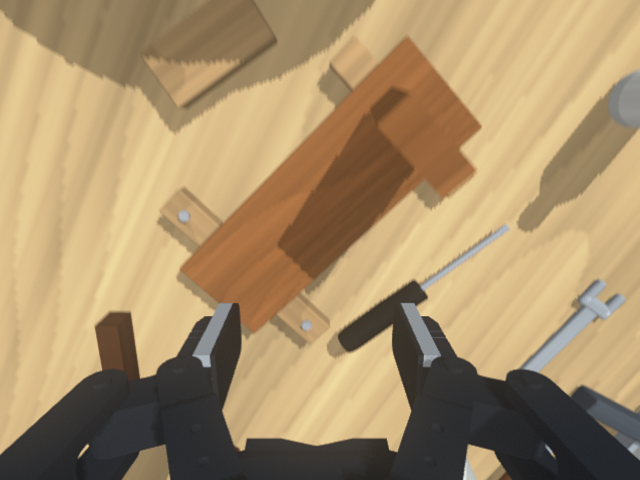

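```bash
python3 - <<'E'
from h import *
s=telemetry.state();print(s['time_s'],np.abs(s['qd']).max())
a=cv2.imread('pics/w1.png')[20:220,310:500]
cv2.imwrite('pics/w1c.png',cv2.resize(a,None,fx=3,fy=3,interpolation=cv2.INTER_CUBIC))
np.save('w1.npy',cams.camera_info('wrist'),allow_pickle=True)
E
```

```text
1.5 4.424586285432199
```

View pics/w1c.png

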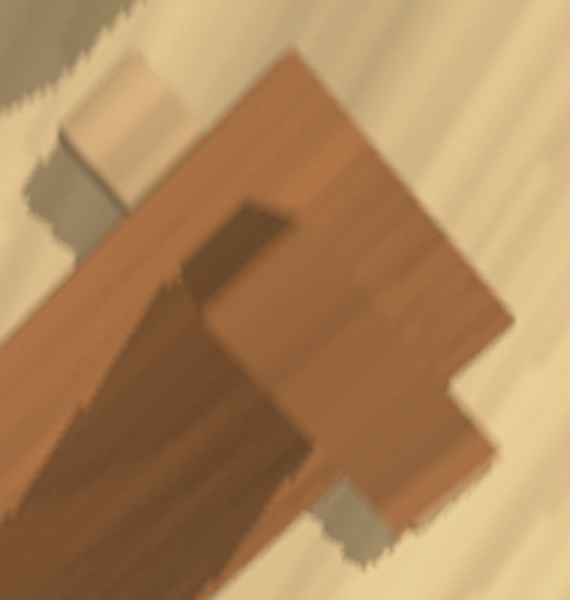

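```bash
cat > pf.py <<'E'
from fit import *
w=np.load('w1.npy',allow_pickle=True).item()
P=up([[293,45],[513,320]],3,[310,20]); P=np.vstack([P,[[180,270],[253,334]]])
L=[[-.05,.145,.02],[.05,.145,.02],[-.05,-.145,.02],[.05,-.145,.02]]
p,r=fit([(w,L,P)],[.5,.15,-.28]);print('rail wrist',p.round(4),np.degrees(p[2]));print(r.round(1).tolist())
U=up([[182,270],[248,200],[295,220],[205,310],[495,450],[400,530]],3,[310,20])
def post(q):
    x0,yc,l=q;c,s=np.cos(l),np.sin(l)
    f=lambda x,y,z:[x+x0,yc+c*y-s*z,.02+s*y+c*z]
    h=.03
    return [f(-h,0,0),f(-h,.025,0),f(-h,.025,.12),f(-h,0,.12),f(h,.025,.12),f(h,0,.12)]
g=least_squares(lambda q:(proj(w,W(p,post(q)))-U).ravel(),[0,.08,.1])
print('post',g.x.round(4));print(g.fun.reshape(-1,2).round(1).tolist())
print('corner world',W(p,[[g.x[0],g.x[1],.02]]))
E
python3 pf.py
```

```text
rail wrist [ 0.5063  0.1489 -0.2812] -16.114066194457997
[[-0.8, -0.2], [1.8, 0.2], [-2.3, -0.1], [1.2, 0.6]]
post [-0.0002  0.0858  0.1236]
[[-1.7, -1.9], [-1.0, -0.9], [2.2, -1.4], [-2.3, 1.6], [2.6, 0.2], [-0.7, 2.0]]
corner world [[0.52993561 0.23143436 0.02      ]]
```

Emit:
send_rows:
  motion:
    - [[-37.6,-16.2,3.2],[0,0,0.639],0.7]
    - [[-37.6,-16.2,3.2],[0,0,0.639],0.7]
    - [[-37.6,-16.2,3.2],[0,0,0.639],0.7]
    - [[-37.6,-16.2,3.2],[0,0,0.639],0.7]
    - [[-37.6,-16.2,3.2],[0,0,0.639],0.7]
    - [[-37.6,-16.2,3.2],[0,0,0.639],0.7]
    - [[-37.6,-16.2,3.2],[0,0,0.639],0.7]
    - [[-37.6,-16.2,3.2],[0,0,0.639],0.7]

```text
time_s: 2.5
eef_pos: [0.5432, -0.2597, 0.1988]
tool_rot: [[0.127, 0.992, -0.001], [0.992, -0.127, -0.001], [-0.001, -0.001, -1.0]]
contact_force: [-0.3, 0.3, 0.6]
grip_width: 0.705
```

```bash
python3 - <<'E'
from h import *
togo([.544,-.2605,.05],-7.3)
snap('wrist','w2.png')
np.save('w2.npy',cams.camera_info('wrist'),allow_pickle=True)
E
```

```text
t 2.5 pos [ 0.5432 -0.2597  0.1988] F [-0.33  0.25  0.6 ] w 0.705
shift cm [-0.06  0.1  14.88] turn [-0.0007  0.001   0.    ]
```

View pics/w2.png

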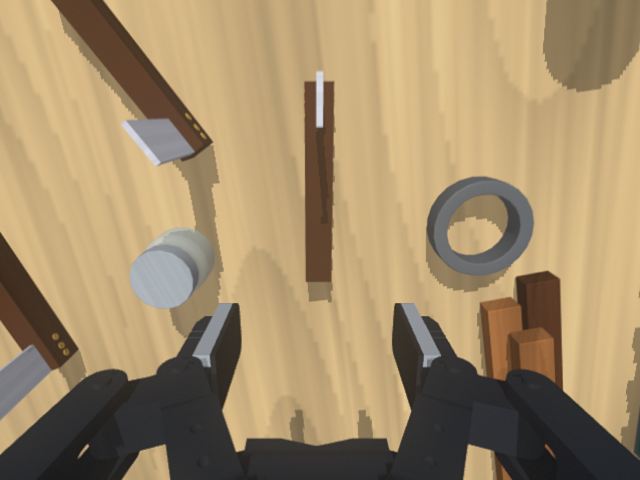

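```bash
python3 - <<'E'
from fit import *
w=np.load('w2.npy',allow_pickle=True).item()
h=.011
L=[[-h,.1,.03],[h,.1,.03],[-h,-.06,.03],[h,-.06,.03],[0,.1,.1],[0,.07,.1]]
# image right = +x
p,r=fit([(w,L,np.array([[305,82],[334,82],[306,281],[331,281],[319.7,71],[319.7,126]],float))],[.544,-.26,-.12])
print(p.round(4),np.degrees(p[2]),r.round(1).tolist())
E
```

```text
[ 0.5458 -0.2551 -0.1266] -7.2561695406581075 [[-0.7, -1.1], [0.3, -1.0], [-0.3, 0.7], [0.3, 0.8], [0.3, 0.2], [0.1, 0.6]]
```

Emit:
send_rows:
  motion:
    - [[0.2,0.16,5],[0,0,0],0.7]
    - [[0.2,0.16,10],[0,0,0],0.7]
    - [[0.2,0.16,13],[0,0,0],0.7]
    - [[0.2,0.16,15.5],[0,0,0],0.7]
    - [[0.2,0.16,17.5],[0,0,0],0.7]
    - [[0.2,0.16,19],[0,0,0],0.7]
    - [[0.2,0.16,19.45],[0,0,0],0.7]
    - [[0.2,0.16,19.45],[0,0,0],0.7]

```text
time_s: 3.55
eef_pos: [0.5459, -0.2554, 0.0051]
tool_rot: [[0.124, 0.992, 0.0], [0.992, -0.124, -0.0], [-0.0, 0.0, -1.0]]
contact_force: [-0.0, -0.8, 1.4]
grip_width: 0.701
```

```bash
python3 - <<'E'
from h import *
togo([.545,-.258,.004],-7.26)
snap('wrist','w3.png');snap('scene','s3.png')
E
```

```text
t 3.55 pos [ 0.5459 -0.2554  0.0051] F [-0.05 -0.78  1.42] w 0.701
shift cm [-0.27 -0.06  0.11] turn [0.0003 0.0002 0.0027]
```

View pics/w3.png

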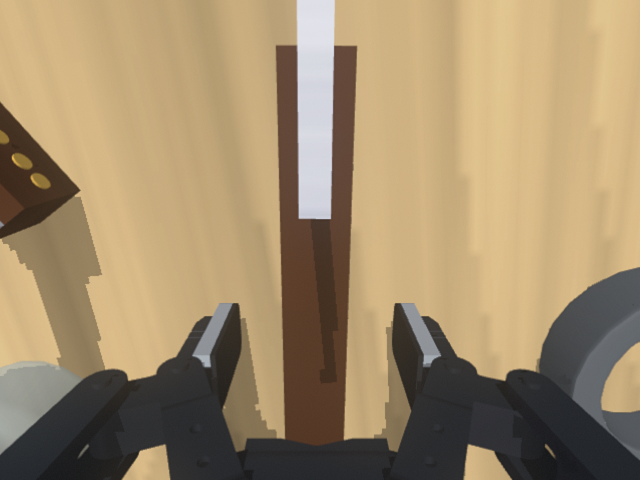

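View pics/s3.png

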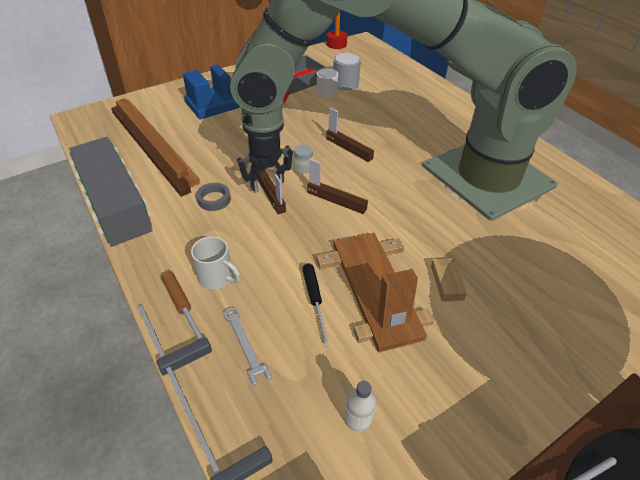

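Emit:
send_rows:
  motion:
    - [[-0.2,-0.06,0.05],[0,0,0],0.7]
    - [[-0.2,-0.06,0.05],[0,0,0],0.4]
    - [[-0.2,-0.06,0.05],[0,0,0],0]
    - [[-0.2,-0.06,0.05],[0,0,0],0]
    - [[-0.2,-0.06,0.05],[0,0,0],0]
    - [[-0.2,-0.06,0.05],[0,0,0],0]
    - [[-0.2,-0.06,0.05],[0,0,0],0]
    - [[-0.2,-0.06,0.05],[0,0,0],0]
  force: 100

```text
time_s: 4.65
eef_pos: [0.5451, -0.2574, 0.0047]
tool_rot: [[0.124, 0.992, 0.0], [0.992, -0.124, -0.0], [-0.0, 0.0, -1.0]]
contact_force: [-1.7, 0.4, 7.0]
grip_width: 0.236
```

Emit:
send_rows:
  motion:
    - [[0,0,-2],[0,0,0],0]
    - [[0,0,-5],[0,0,0],0]
    - [[0,0,-9],[0,0,0],0]
    - [[0,0,-13],[0,0,0],0]
    - [[0,0,-16],[0,0,0],0]
    - [[0,0,-16],[0,0,0],0]

```text
time_s: 5.4
eef_pos: [0.5456, -0.2577, 0.1674]
tool_rot: [[0.124, 0.992, 0.004], [0.992, -0.124, -0.002], [-0.001, 0.004, -1.0]]
contact_force: [0.2, -0.2, -1.3]
grip_width: 0.239
```

```bash
python3 - <<'E'
from h import *
snap('wrist','w4.png');np.save('w4.npy',cams.camera_info('wrist'),allow_pickle=True)
# target: heel 30 mm short of corner; grip at local y yc-.13
a=np.radians(-16.2);u=np.array([-np.sin(a),np.cos(a)])
c=np.array([.529,.2305]); g=c-u*.13
print(g); togo([g[0],g[1],.1],-16.2)
E
```

```text
[0.49273116 0.10566182]
t 5.45 pos [ 0.5451 -0.2573  0.1656] F [-0.11  0.85 -1.88] w 0.239
shift cm [35.38 -9.69  6.53] turn [0.0017 0.0004 0.1588]
```

View pics/w4.png

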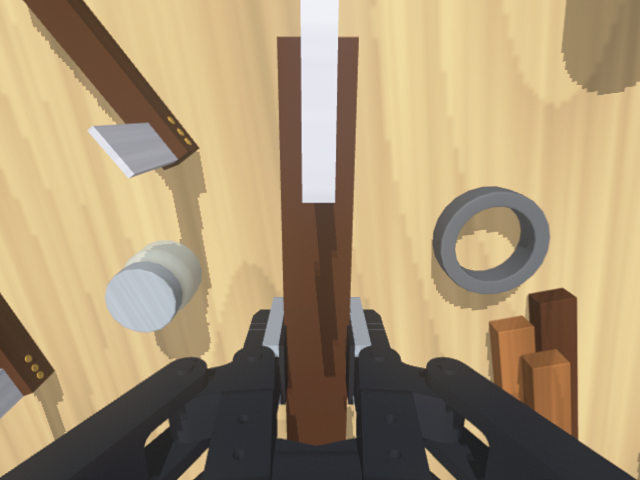

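```bash
python3 - <<'E'
from fit import *
w=np.load('w4.npy',allow_pickle=True).item()
s=telemetry.state();R=np.array(s['tool_rot']);p=np.array(s['eef_pos'])
z0=p[2]-.0047
q=at_z(w,[[278,37],[358,37]],z0+.03); print(((q-p)@R).round(4))
q=at_z(w,[[303,202],[335,202]],z0+.1); print(((q-p)@R).round(4))
# cam height check by known widths
E
```

```text
[[ 0.0994 -0.0102 -0.0254]
 [ 0.0994  0.0111 -0.0253]]
[[ 0.0698 -0.0016 -0.0953]
 [ 0.0698  0.0023 -0.0953]]
```

Emit:
send_rows:
  motion:
    - [[6,-1.6,0],[0,0,0.025],0]
    - [[12,-3.3,0],[0,0,0.05],0]
    - [[18,-5,0],[0,0,0.08],0]
    - [[24,-6.6,1],[0,0,0.1],0]
    - [[30,-8.2,2],[0,0,0.135],0]
    - [[35.4,-9.7,4],[0,0,0.159],0]
    - [[35.4,-9.7,6],[0,0,0.159],0]
    - [[35.4,-9.7,6],[0,0,0.159],0]

```text
time_s: 6.45
eef_pos: [0.4915, 0.1058, 0.1032]
tool_rot: [[0.279, 0.96, -0.003], [0.96, -0.279, -0.001], [-0.002, -0.002, -1.0]]
contact_force: [-0.5, -0.6, -0.4]
grip_width: 0.232
```

```bash
python3 - <<'E'
from h import *
togo([.4927,.1057,.0287],-16.2)
snap('wrist','w5.png');np.save('w5.npy',cams.camera_info('wrist'),allow_pickle=True);snap('scene','s5.png');snap('top','t5.png')
E
```

```text
t 6.45 pos [0.4915 0.1058 0.1032] F [-0.52 -0.55 -0.37] w 0.232
shift cm [0.03 0.14 7.45] turn [-0.0024  0.0019  0.0001]
```

View pics/w5.png

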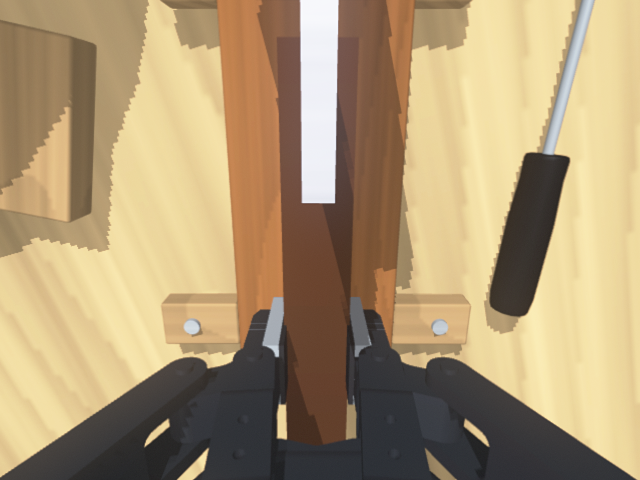

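View pics/s5.png

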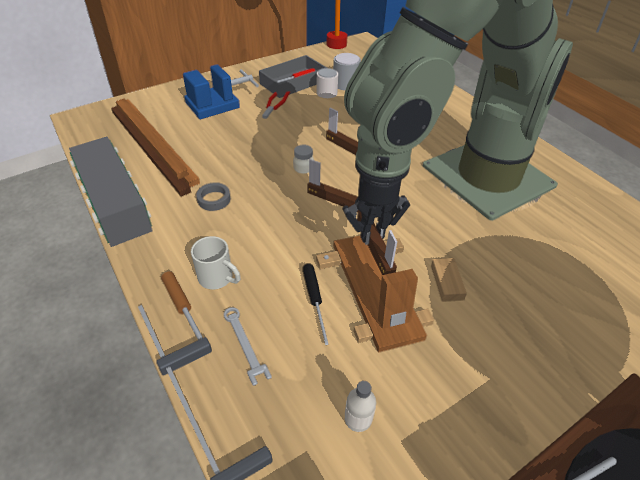

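View pics/t5.png

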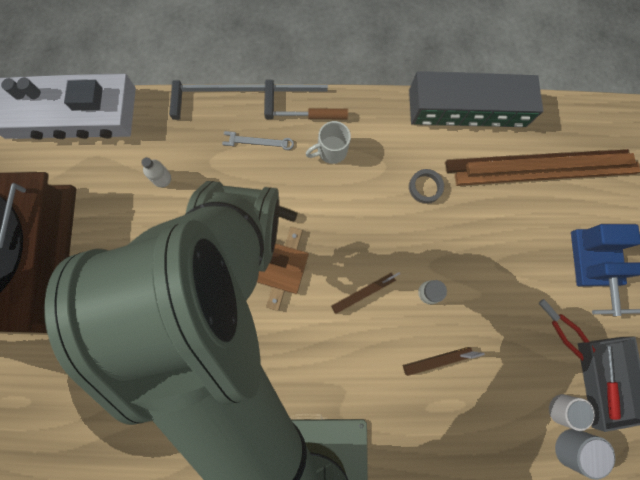

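Emit:
send_rows:
  motion:
    - [[0,0,2],[0,0,0],0]
    - [[0,0,4],[0,0,0],0]
    - [[0,0,6],[0,0,0],0]
    - [[0,0,7],[0,0,0],0]
    - [[0,0,7.4],[0,0,0],0]
    - [[0,0,7.4],[0,0,0],0]
    - [[0,0,7.4],[0,0,0],0]

```text
time_s: 7.48
eef_pos: [0.4927, 0.106, 0.0308]
tool_rot: [[0.279, 0.96, 0.001], [0.96, -0.279, 0.0], [0.0, 0.001, -1.0]]
contact_force: [0.5, -0.9, -0.9]
grip_width: 0.233
```

```bash
python3 - <<'E'
from h import *
togo([.529,.2305,.0247],-16.2)
snap('wrist','w6.png');snap('scene','s6.png')
s=cv2.imread('pics/s6.png');cv2.imwrite('pics/s6c.png',cv2.resize(s[190:360,310:470],None,fx=4,fy=3.5,interpolation=cv2.INTER_CUBIC))
E
```

```text
t 7.475 pos [0.4927 0.106  0.0308] F [ 0.5  -0.9  -0.89] w 0.233
shift cm [1.297e+01 1.000e-02 6.200e-01] turn [ 0.0006 -0.0003 -0.0003]
```

View pics/w6.png

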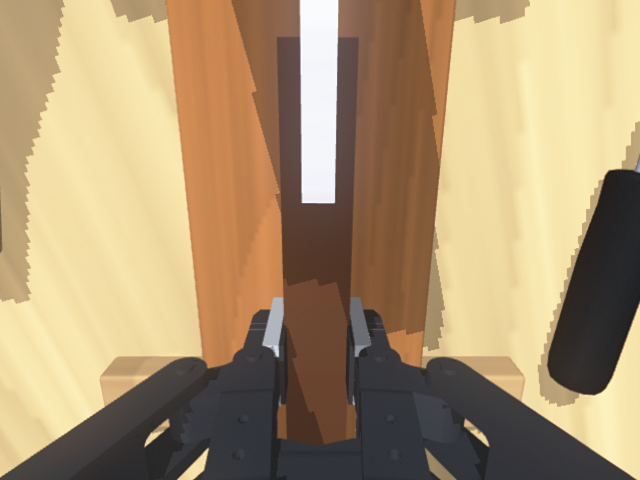

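View pics/s6c.png

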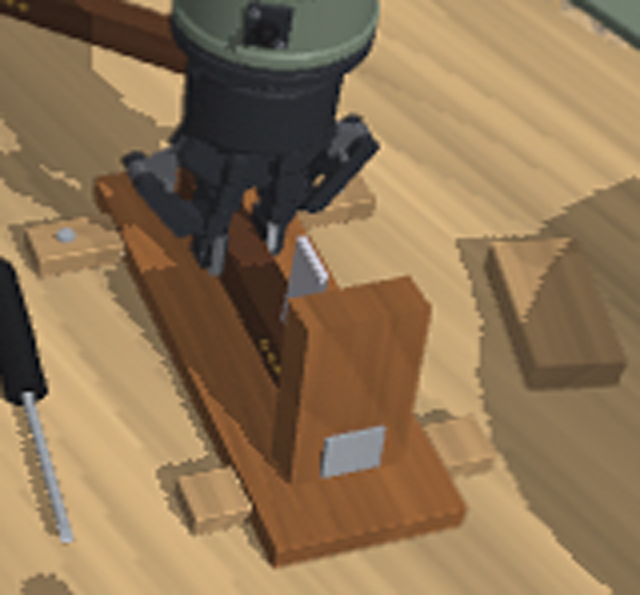

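Emit:
send_rows:
  motion:
    - [[0,0,0.2],[0,0,0],0]
    - [[0,0,0.4],[0,0,0],0]
    - [[0,0,0.55],[0,0,0],0]
    - [[0,0,0.55],[0,0,0],0]

```text
time_s: 8.07
eef_pos: [0.4924, 0.106, 0.0248]
tool_rot: [[0.279, 0.96, -0.0], [0.96, -0.279, -0.0], [-0.0, -0.0, -1.0]]
contact_force: [1.3, -0.9, -0.3]
grip_width: 0.231
```

Emit:
send_rows:
  motion:
    - [[0,0,0.1],[0,0,0],0]
    - [[0,0,0.1],[0,0,0],0]
    - [[0,0,0.1],[0,0,0],0]

```text
time_s: 8.45
eef_pos: [0.4924, 0.106, 0.0247]
tool_rot: [[0.279, 0.96, 0.0], [0.96, -0.279, 0.0], [0.0, 0.0, -1.0]]
contact_force: [-4.9, -0.8, 26.1]
grip_width: 0.238
```

Emit:
send_rows:
  motion:
    - [[0,0,-0.07],[0,0,0],0]
    - [[0.5,0,-0.07],[0,0,0],0]
    - [[1,0,-0.07],[0,0,0],0]
    - [[1.5,0,-0.07],[0,0,0],0]
    - [[2,0,-0.07],[0,0,0],0]
    - [[2,0,-0.07],[0,0,0],0]

```text
time_s: 9.2
eef_pos: [0.4984, 0.1251, 0.0247]
tool_rot: [[0.279, 0.96, 0.001], [0.96, -0.279, -0.0], [-0.0, 0.001, -1.0]]
contact_force: [-0.7, -1.8, 9.2]
grip_width: 0.234
```

```bash
python3 - <<'E'
from h import *
s=telemetry.state();print(np.array(s['tool_rot']).T@np.array(s['contact_force']),np.array(s['tool_rot']).T@np.array(s['moment']))
snap('scene','s7.png')
s=cv2.imread('pics/s7.png');cv2.imwrite('pics/s7c.png',cv2.resize(s[190:360,310:470],None,fx=4,fy=3.5,interpolation=cv2.INTER_CUBIC))
E
```

```text
[-1.89629419 -0.18308656 -9.23989462] [ 0.05795392 -0.45445894  0.04690243]
```

View pics/s7c.png

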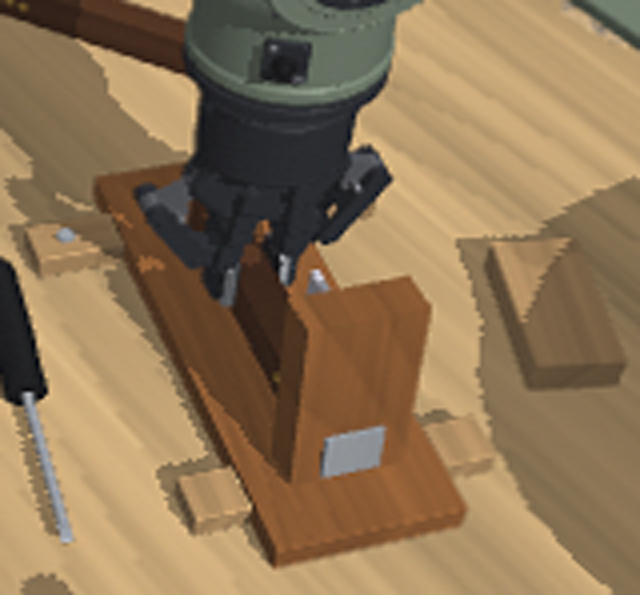

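Emit:
send_rows:
  motion:
    - [[0.2,0,0.03],[0,0,0],0]
    - [[0.4,0,0.03],[0,0,0],0]
    - [[0.6,0,0.03],[0,0,0],0]
    - [[0.7,0,0.03],[0,0,0],0]
    - [[0.7,0,0.03],[0,0,0],0]

```text
time_s: 9.88
eef_pos: [0.5001, 0.1302, 0.0247]
tool_rot: [[0.281, 0.96, 0.0], [0.96, -0.281, -0.002], [-0.002, 0.001, -1.0]]
contact_force: [-4.7, -13.7, 18.5]
grip_width: 0.234
```

```bash
python3 - <<'E'
from h import *
s=telemetry.state();print(np.array(s['tool_rot']).T@np.array(s['contact_force']),np.array(s['tool_rot']).T@np.array(s['moment']))
E
```

```text
[-14.53565315  -0.66506938 -18.47989354] [ 0.11383318 -2.73190287 -0.07583729]
```

```bash
python3 - <<'E'
from h import *
s=telemetry.state();print(s['eef_pos'],s['contact_force'])
snap('scene','s8.png');snap('wrist','w8.png')
s=cv2.imread('pics/s8.png');cv2.imwrite('pics/s8c.png',cv2.resize(s[190:360,310:470],None,fx=4,fy=3.5,interpolation=cv2.INTER_CUBIC))
E
```

```text
[0.50009926 0.13016953 0.02469738] [ -4.72525338 -13.72180187  18.50994676]
```

View pics/s8c.png

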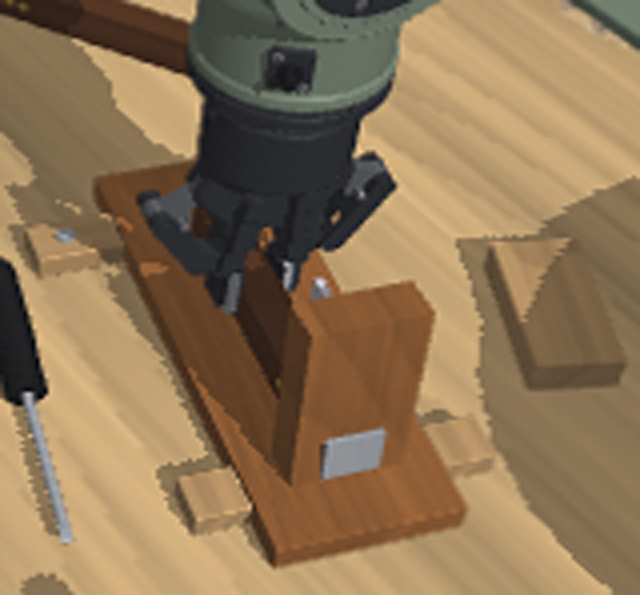

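View pics/w8.png

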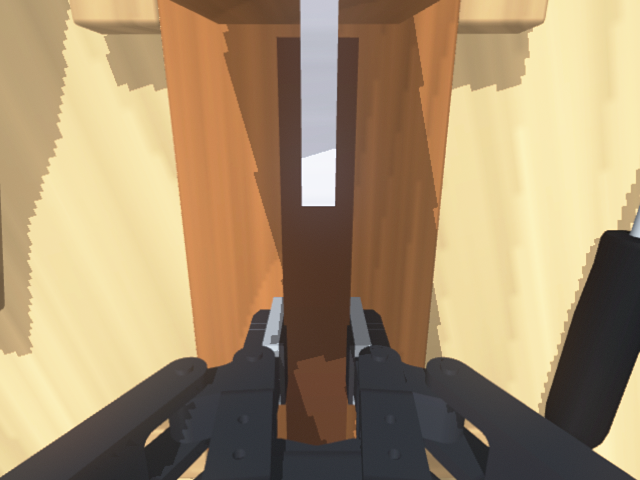

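```bash
python3 - <<'E'
from h import *
w=cams.camera_info('wrist')
s=telemetry.state();R=np.array(s['tool_rot']);p=np.array(s['eef_pos'])
print(((at_z(w,[[200,23],[310,23],[410,23]],.02)-p)@R).round(4)); print(((at_z(w,[[278,37],[358,37]],.05)-p)@R).round(4))
E
```

```text
[[ 0.1084 -0.0389  0.0045]
 [ 0.1085 -0.0024  0.0045]
 [ 0.1085  0.0307  0.0045]]
[[ 0.0993 -0.0105 -0.0255]
 [ 0.0994  0.0108 -0.0255]]
```

Emit:
send_rows:
  motion:
    - [[0.15,0,0],[0,0,0],0]
    - [[0.3,0,0],[0,0,0],0]
    - [[0.45,0,0],[0,0,0],0]
    - [[0.6,0,0],[0,0,0],0]
    - [[0.6,0,0],[0,0,0],0]
  force: 120

```text
time_s: 10.6
eef_pos: [0.5019, 0.1358, 0.0248]
tool_rot: [[0.281, 0.96, 0.0], [0.96, -0.281, -0.002], [-0.002, 0.001, -1.0]]
contact_force: [-3.2, -13.9, 20.2]
grip_width: 0.235
```

```bash
cat > chk.py <<'E'
import sys
from h import *
s=telemetry.state();R=np.array(s['tool_rot']);p=np.array(s['eef_pos'])
print('t',s['time_s'],'tool F',(R.T@np.array(s['contact_force'])).round(2),'M',(R.T@np.array(s['moment'])).round(2),R[:,0].round(4))
n=sys.argv[1]
snap('wrist','w%s.png'%n);snap('scene','s%s.png'%n)
a=cv2.imread('pics/s%s.png'%n)[200:360,320:480];b=cv2.imread('pics/w%s.png'%n)[0:240,150:490]
b=cv2.resize(b,(400,282));a=cv2.resize(a,(400,400),interpolation=cv2.INTER_CUBIC)
c=np.zeros((400,800,3),np.uint8);c[:,:400]=a;c[:282,400:]=b;cv2.imwrite('pics/c%s.png'%n,c)
E
python3 chk.py 9
```

```text
t 10.6 tool F [-14.31   0.84 -20.18] M [ 0.11 -2.86 -0.02] [ 0.2811  0.9597 -0.0022]
```

View pics/c9.png

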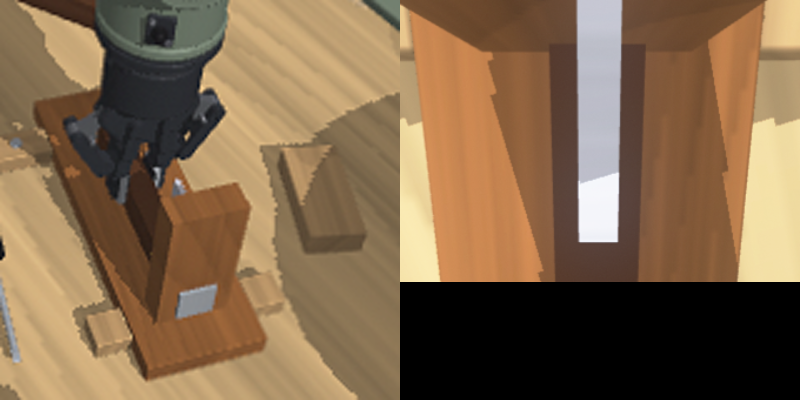

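Emit:
send_rows:
  motion:
    - [[0.1,0,0],[0,0,0],0]
    - [[0.2,0,0],[0,0,0],0]
    - [[0.3,0,0],[0,0,0],0]
    - [[0.35,0,0],[0,0,0],0]
    - [[0.35,0,0],[0,0,0],0]

```text
time_s: 11.32
eef_pos: [0.5026, 0.1386, 0.0247]
tool_rot: [[0.281, 0.96, -0.0], [0.96, -0.281, -0.003], [-0.003, 0.001, -1.0]]
contact_force: [-5.4, -17.7, 21.0]
grip_width: 0.231
```

```bash
python3 chk.py 10
```

```text
t 11.325 tool F [-18.56  -0.16 -20.96] M [ 0.1  -3.64 -0.09] [ 0.2814  0.9596 -0.003 ]
```

View pics/c10.png

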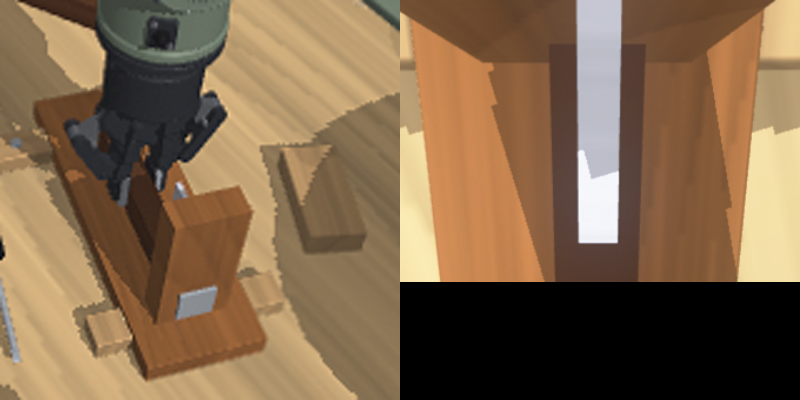

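```bash
python3 - <<'E'
from h import *
w=cams.camera_info('wrist')
s=telemetry.state();R=np.array(s['tool_rot']);p=np.array(s['eef_pos'])
print(((at_z(w,[[240,53],[390,53]],.02)-p)@R).round(4)); print(((at_z(w,[[278,38],[358,38]],.05)-p)@R).round(4))
print(((at_z(w,[[319,206]],.12)-p)@R).round(4))
b=cv2.imread('pics/w10.png')[0:120,220:420];cv2.imwrite('pics/w10c.png',cv2.resize(b,None,fx=4,fy=4,interpolation=cv2.INTER_CUBIC))
E
```

```text
[[ 0.0994 -0.0261  0.0044]
 [ 0.0994  0.0247  0.0045]]
[[ 0.0991 -0.0105 -0.0256]
 [ 0.0991  0.0109 -0.0255]]
[[ 0.0693  0.0001 -0.0955]]
```

View pics/w10c.png

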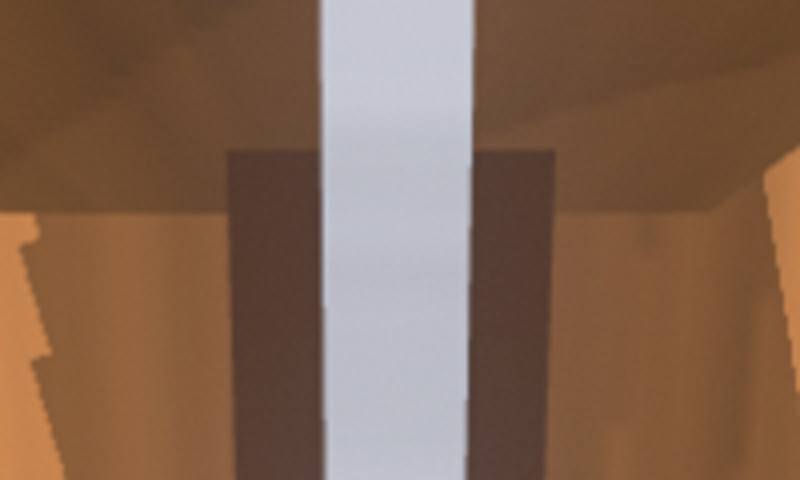

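Emit:
send_rows:
  motion:
    - [[0.03,0,0.02],[0,0.0015,0],0]
    - [[0.05,0,0.02],[0,0.003,0],0]
    - [[0.05,0,0.02],[0,0.003,0],0]
    - [[0.05,0,0.02],[0,0.003,0],0]

```text
time_s: 11.92
eef_pos: [0.5027, 0.1386, 0.0247]
tool_rot: [[0.282, 0.96, 0.001], [0.96, -0.282, -0.001], [-0.0, 0.001, -1.0]]
contact_force: [-7.8, -20.1, 28.5]
grip_width: 0.229
```

```bash
python3 chk.py 11; python3 - <<'E'
from h import *
b=cv2.imread('pics/w11.png')[0:120,220:420];cv2.imwrite('pics/w11c.png',cv2.resize(b,None,fx=4,fy=4,interpolation=cv2.INTER_CUBIC))
E
```

```text
t 11.925 tool F [-21.53  -1.8  -28.45] M [ 0.34 -4.44 -0.13] [ 2.817e-01  9.595e-01 -5.000e-04]
```

View pics/w11c.png

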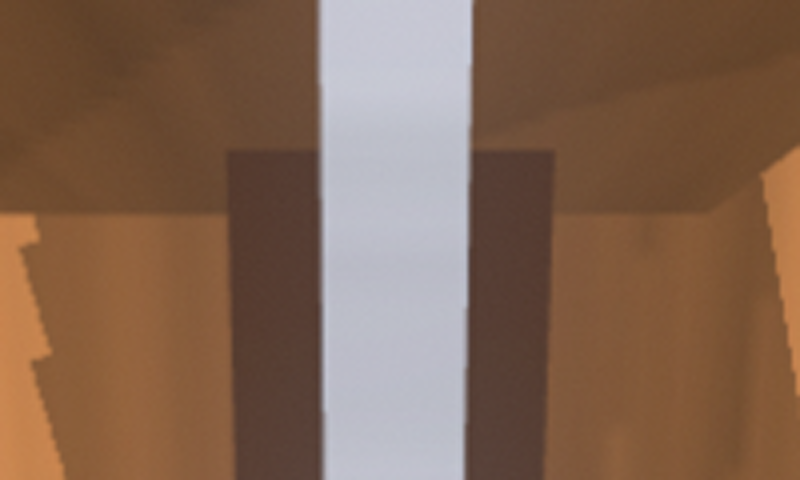

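Emit:
send_rows:
  motion:
    - [[0.04,0,0],[0,0.0005,0],0]
    - [[0.08,0,0],[0,0.0005,0],0]
    - [[0.08,0,0],[0,0.0005,0],0]
    - [[0.08,0,0],[0,0.0005,0],0]

```text
time_s: 12.52
eef_pos: [0.5027, 0.1386, 0.0247]
tool_rot: [[0.282, 0.959, 0.0], [0.959, -0.282, -0.001], [-0.001, 0.0, -1.0]]
contact_force: [-8.9, -25.4, 29.5]
grip_width: 0.231
```

```bash
python3 chk.py 12; python3 - <<'E'
from h import *
b=cv2.imread('pics/w12.png')[0:120,220:420];cv2.imwrite('pics/w12c.png',cv2.resize(b,None,fx=4,fy=4,interpolation=cv2.INTER_CUBIC))
b=cv2.imread('pics/s12.png')[250:350,360:460];cv2.imwrite('pics/s12c.png',cv2.resize(b,None,fx=6,fy=6,interpolation=cv2.INTER_CUBIC))
E
```

```text
t 12.525 tool F [-26.97  -1.39 -29.49] M [ 0.34 -5.49 -0.15] [ 0.2822  0.9593 -0.001 ]
```

View pics/w12c.png

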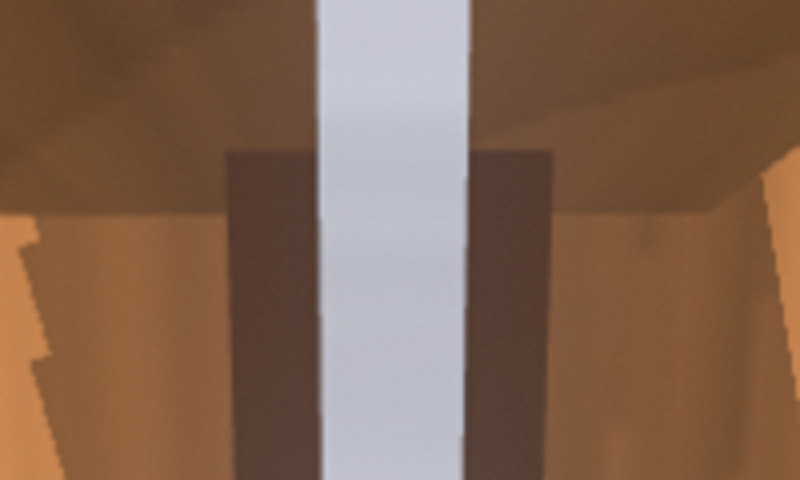

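View pics/s12c.png

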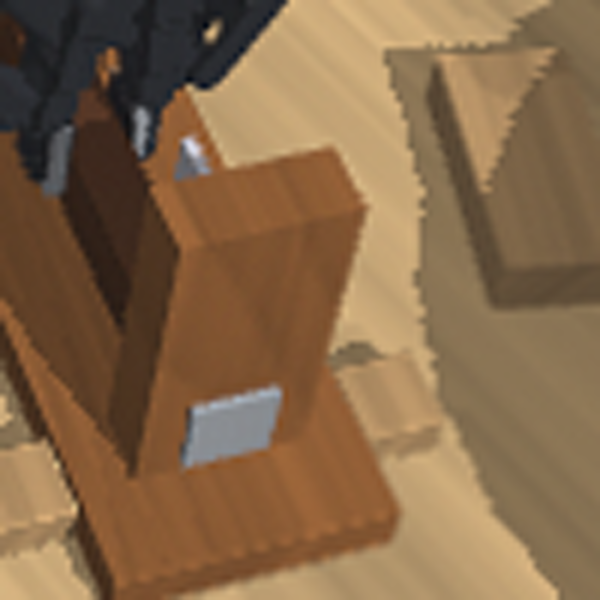

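```bash
cat > lean.py <<'E'
from fit import *
import sys
h=.03
def run(px,S=S):
    px=np.array(px)
    def m(q):
        c,s=np.cos(q[2]),np.sin(q[2]);f=lambda x,y,z:[x+q[0],q[1]+c*y-s*z,.02+s*y+c*z]
        return [f(h,.025,.12),f(-h,.025,.12),f(h,.025,0),f(h,0,.12),f(-h,0,.12)]
    p=[.506,.1505,np.radians(-16.4)]
    g=least_squares(lambda q:(proj(S,W(p,m(q)))-px).ravel(),[0,.085,.1]);print(g.x.round(4),g.fun.reshape(-1,2).round(1).tolist())
run(up([[182,252],[366,208],[133,475],[148,193],[333,148]],6,[360,250]))
b=cv2.imread('pics/s0.png') if 0 else cv2.imread('pics/scene0.png')[250:350,360:460];cv2.imwrite('pics/s0c.png',cv2.resize(b,None,fx=6,fy=6,interpolation=cv2.INTER_CUBIC))
E
python3 lean.py
```

```text
[-0.0023  0.0833 -0.0167] [[-0.3, 0.2], [0.2, 0.4], [-0.2, 0.2], [0.2, -0.8], [0.1, -0.1]]
```

View pics/s0c.png

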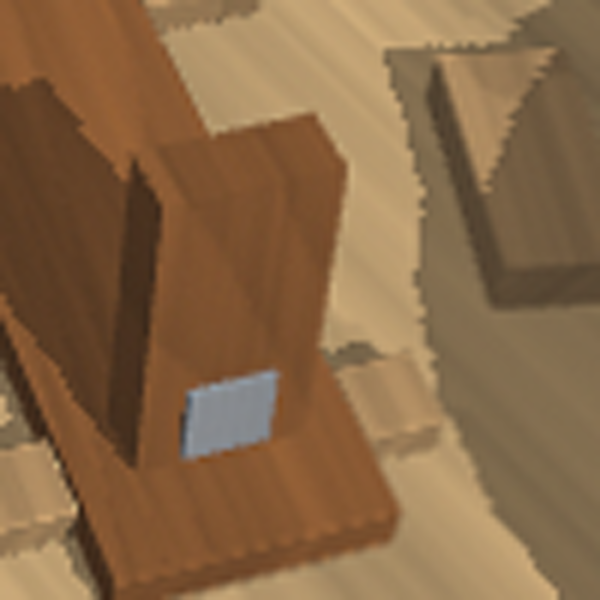

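```bash
cat >> lean.py <<'E'
run(up([[162,210],[347,165],[136,467],[135,158],[315,115]],6,[360,250]))
E
python3 lean.py; python3 - <<'E'
from h import *
s=telemetry.state();print(s['time_s'])
w=cams.camera_info('wrist');R=np.array(s['tool_rot']);p=np.array(s['eef_pos'])
print(((at_z(w,[[278,38],[358,38]],.05)-p)@R).round(4),((at_z(w,[[319,206]],.12)-p)@R).round(4))
E
```

```text
[-0.0023  0.0833 -0.0167] [[-0.3, 0.2], [0.2, 0.4], [-0.2, 0.2], [0.2, -0.8], [0.1, -0.1]]
[-0.0026  0.0829  0.1007] [[0.3, 0.0], [0.5, 0.6], [-0.5, 0.4], [-0.4, -0.8], [0.0, -0.3]]
12.625
[[ 0.0991 -0.0105 -0.0254]
 [ 0.0991  0.0109 -0.0254]] [[ 0.0693  0.0001 -0.0954]]
```

View pics/w12.png

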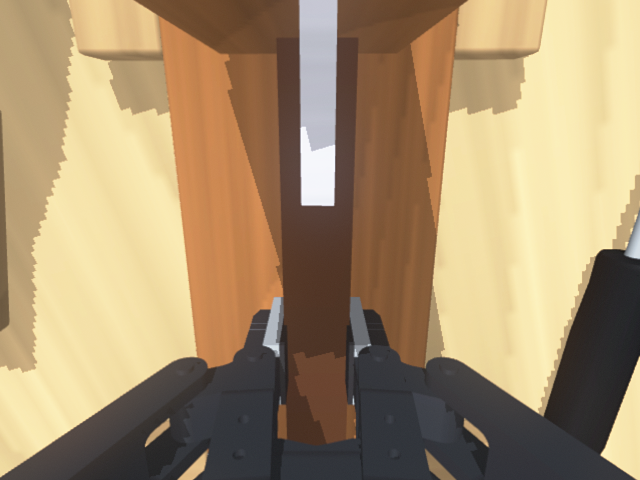

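```bash
python3 - <<'E'
from h import *
s=telemetry.state();print(s['time_s'],s['eef_pos'],s['contact_force'],s['grip_width']);print(close_job())
E
```

```text
12.625 [0.50265861 0.13863774 0.02471708] [ -9.42456947 -25.26245389  29.78396734] 0.23289425988589477
the job is handed in; nothing more can be done
None
```

I picked the farthest of the three squares, about 0.59 m from the base. I stood it on the rail about 34 mm short of the corner and slid it in. I handed in at 12.6 s, still gripping at 120 N and pressing about 29 N down and 27 N towards the post.

**Checks that agreed**
- **Seated in the corner:** pushing further raised the force from 18.5 to 27 N without moving the tool. The wrist camera put the heel about 0.3 mm from the post's foot.
- **Flat on the rail:** the tool was level to about 0.001 rad, at the height where the stock first touched the rail.
- **Bystanders:** no pictured bystander looked moved in the views I took. My last top view was before the final press.

**Checks that disagreed or were weak**
- **Post upright:** the scene camera put the post's lean at about -0.017 rad at the end. The same method read 0.10 at the start, where the wrist camera read 0.12. That puts the final lean between -0.017 and +0.006 rad, so upright only to within measuring error.
- **Blade contact:** I did not see the outer edge touching the post along its full height. I inferred it from the heel bottoming out and the post coming upright.

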